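Draw the tray out of the vial warmer

ROBOT

A 6-joint arm with a two-finger parallel gripper is mounted at the origin on a cart in front of the work surface, level with it; the furniture and walls round the work are solid. World frame = base frame: x ahead of the robot, y to its left, z up, the work surface at z = 0. Lengths are in m, angles in rad, forces in N, time in s.
With the tool pointing down it reaches from about 0.35 to 0.85 m from the base axis. Payload 8.1 kg.
Tool frame: the origin (TCP) lies at the very end of the fingers, on their centre line; the grasp point (between the pads) lies 19 mm behind it; z points along the fingers, x is the direction in which the jaws open and shut, and the axes are right-handed (so a half turn about z gives the same grasp; the last joint's range is limited). The gripper opens to 93 mm and grips with 3 to 60 N. Pads are 15 mm wide; open, the fingers measure 128 mm over their backs; the gripper's body (75 mm by 188 mm) begins 65 mm behind the grasp point.
Start: joints at [1.207, 0.13, 1.488, -0, 1.523, -0.085], TCP at [0.165, 0.577, 0.219] pointing down, gripper open.
Joint ranges: [-2.96, 2.96], [-0.89, 2.26], [0.02, 2.5], [-1.34, 4.48], [0, 2.73], [-2.66, 2.66]. Speed limits (rad/s): [2.39, 2.39, 2.79, 3.14, 3.14, 3.14].

INTERFACE

Orientations are given as [roll, pitch, yaw] about the fixed x, y, z axes, in that order (R = Rz(yaw) Ry(pitch) Rx(roll)).
In Python, from plant import ctrl, camera, ticket gives the robot as it stands. The module is installed in compiled form; this text tells all that it offers.
- The arm moves only by the tool carry_out, never from a script. Its argument "targets" is a list of rows, each an object with "offset": the shift along the tool's x, y, z normalised to -1 to 1, where 1 is 100 cm, a list of three; "turn": the turn, a rotation vector about the tool's x, y, z normalised to -1 to 1, where 1 is 180 degrees, a list of three; "jaw": the opening, from 0 (shut) to 1 (fully open). A call has 1 to 12 rows; each row is the pose to reach, as a shift and turn from the pose commanded when the call began, along the tool's axes at that moment, turning the shorter way round; what a row does not reach only later rows make up. A row lasts 1/8 s, in which the tool goes at most 62.5 mm and 10.7 degrees, less where a joint would pass 70% of its speed; a pose out of reach is approached as far as the arm can. A call with a number of a shift or a turn outside -1 to 1 is refused whole. A call with a gripper value outside its range is refused whole. The fingers move at their own pace and stop on an object; "grip_force" is the grip in N (left out, the last holds). Time passes only in rows, so rows that repeat a pose let the fingers close. It gives the time, the measured TCP pose, the force and the opening at its end, in the units of the state.
- ctrl.get_state(): the state, without advancing time (a new reading comes with each control period).
- camera(name): name is "scene" or "side" or "wrist"; returns a dict with "pixels" (420x560x3 uint8, red, green, blue), "depth" (420x560 float32, m along the optical axis (not along the pixel's ray), 0 where there is no reading), "fx", "fy", "cx", "cy" (pixels), "k1" (the pictures are not rectified: a ray, as slopes to the right and down, at radius r is drawn at 1 + k1 r^2 times it, then the intrinsics apply), "T" (4x4, takes a point from camera to world coordinates). Camera axes: x right, y up, looking along -z (the intrinsics and any distortion apply to the point x, -y, -z); pixel columns grow to the right and rows downward; lengths in m; the calibration is good to about 2 mm. A picture is of the moment at which its call begins.
- ticket.sign_off(): hands the job in, once; it reports no verdict.
The state is a dict: "time_s": time; "joints": joint angles; "joint_velocities": joint speeds; "effort": joint torques, N m; "ee_pos": TCP position; "orientation": TCP orientation; "ft_force": force on the tool from outside, world axes, zero at the start; "wrist_torque": the same for the moment, N m; "grip_width": finger opening in m.
Only numpy, scipy, OpenCV 4.12 (cv2) and the standard library are available. Lean on these libraries where they do the work, as an engineer would, in place of code of your own. Each camera call takes 0.05 s, during which the arm holds its last target. There are 200 camera calls.

TASK

Open the vial warmer so that the vials can be unloaded: push the glass dish of dark crystals along the bench until it is well clear of the tray's way, and swing the wire hook well aside off its pin by pushing its red tab with a fingertip. Then hook a fingertip behind the lip of the tray and draw the tray fully out to its stop. Pinch and lift nothing, do not run the tray into the dish, keep dish and vials upright, leave the other things where they are and finish with the hand clear.

Things in the scene. Friction and masses are not known exactly. Their poses are not given: they have to be found in the camera images.
- warmer: vial warmer: low white box, 180 deep x 148 wide x 76 mm high, window in its top, fixed to the bench. Origin on the bench under its centre; its front faces its own -x (towards the robot), z up. The tray slides out along its -x. In its frame the hook's upright pivot is at (-46, -62) mm, the steel pin that the hook holds at (-95, -62) mm, pin top 88 mm above the bench.
- tray (a joint): travel of the tray along the warmer's -x, m: 0 shut, 0.14 fully out at its stop. About 2 N of friction; stays where it is left; locked while the wire hook is on its pin. Its grey front panel is 146 mm wide, outside at -97 mm in the warmer's x when shut; ahead of the panel it carries a finger trough of the same width that ends in the lip. Loose vials ride behind the panel.
- lip_back (a point): middle of the lip's top edge, on its back face (towards the warmer), 58 mm above the bench; at (-144, 0) mm in the warmer's frame when shut; moves with the tray; axes as the warmer's. Lip 6 mm thick (10 with the rubber strip on its front). The trough behind it is 47 mm clear up to the panel, its floor 31 mm above the bench (27 mm below the lip's top), end walls up to 44 mm.
- hook (a joint): angle of the steel wire hook about its upright pivot, rad: 0 on the pin, lying along the warmer's x; grows as its free end swings outward to the warmer's -y side (the robot's right), up to 1.5. Light friction (0.025 N m), stays where left; off the pin from 0.2, well aside beyond 0.3.
- hook_tab (a point): centre of the top of the hook's red upright thumb tab, 109 mm above the bench. Tab 16 mm (along the hook) x 8 mm thick x 24 mm high, 43 mm from the pivot; with the hook shut at (-88, -71) mm in the warmer's frame, faces looking to the warmer's +y and -y; swings with the hook. Axes as the hook's (the warmer's when shut).
- dish: round glass crystallising dish with dark crystals, 87 mm across, 39 mm high, about 0.1 kg, loose on the bench in front of the tray, in its way; the bench to its right (warmer's -y) is free, a notebook may lie near on the left. Origin at the centre of its underside.
- rack_vial_1: glass vial, 23 to 25 mm across, 55 mm high, pale cotton stopper, standing loose in a 16 mm deep well of the tray. Origin at the centre of its underside (13 mm above the bench).
- rack_vial_2: glass vial, 23 to 25 mm across, 52 mm high, cork, standing loose in a 16 mm deep well of the tray. Origin at the centre of its underside (13 mm above the bench).
- rack_vial_5: glass vial, 23 to 25 mm across, 52 mm high, pale cotton stopper, standing loose in a 16 mm deep well of the tray. Origin at the centre of its underside (13 mm above the bench).
- rack_vial_3: glass vial, 23 to 25 mm across, 50 mm high, open, pale fill, standing loose in a 16 mm deep well of the tray. Origin at the centre of its underside (13 mm above the bench).
- jar: small glass jar with blue lid, 52 mm across, 60 mm high, left of the warmer; leave alone. Origin at the centre of its underside.
- dropper: amber dropper bottle with black cap, 38 mm across, 85 mm high, left of the warmer; leave alone. Origin at the centre of its underside.
- stopper: orange-red rubber stopper, 28 mm across, 26 mm high, left of the tray; leave alone. Origin at the centre of its underside.
- forceps: steel tweezers lying flat, 54 x 112 x 9 mm, right of the tray; leave alone. Origin under their middle.
- pen: blue pen lying flat, 85 x 119 x 11 mm over its slant, near the bench front edge, to the right; leave alone. Origin under its middle.
Things that resemble listed ones, but are neither listed nor needed, are in the scene too. What is shaped like the dish but orange or purple is not meant.

How it is judged:
By the outcome, as a careful person would: the job done as asked, in the order asked, and still so for the second after the job is handed in, with the robot touching nothing.
It also fails if it takes over 51 s, if anything falls off the work surface, if the arm or the gripper's body presses on something with over 40 N, if the wrist force passes 120 N, or if a joint passes its speed limit or range.

## Working session

There is one attempt and no reset: what is moved stays moved. The work goes in short steps, Python scripts to look and compute and a tool call to move; the robot and the scene stay as the last step left them, time stands still between calls to the robot, and variables do not carry over. Pictures are saved under pics/ and viewed, about 8 in all and at most 12, crops included, and the job is handed in when it is done.

Besides the shell and the picture viewer there is one more tool, called after ">>>" as name(argument=value, ...) on one line, values as JSON. carry_out: Moves the arm, as the interface text tells. Scaled input: -1 to 1 covers 100 cm each way for a shift and 180 degrees each way for a turn. Its arguments: {"type":"object","properties":{"targets":{"type":"array"},"grip_force":{"type":"number"}},"required":["targets"]}

```bash
mkdir -p pics
cat > h.py <<'E'
import numpy as np, cv2
from scipy.spatial.transform import Rotation as R
from plant import ctrl, camera, ticket
def cloud(c):
    """world point of every pixel (NaN where no depth)"""
    v,u=np.mgrid[0:420,0:560].astype(np.float32)
    K=np.array([[c['fx'],0,c['cx']],[0,c['fy'],c['cy']],[0,0,1]])
    p=cv2.undistortPoints(np.stack([u,v],-1).reshape(-1,1,2),K,np.array([c['k1'],0,0,0.])).reshape(420,560,2)
    d=np.where(c['depth']>0,c['depth'],np.nan)
    P=np.stack([p[...,0]*d,-p[...,1]*d,-d],-1)
    return P@c['T'][:3,:3].T+c['T'][:3,3]
def snap(name,f,save=True):
    c=camera(name); c={k:(np.array(v) if k in('pixels','depth','T') else v) for k,v in c.items()}
    if save: cv2.imwrite('pics/'+f+'.png',c['pixels'][...,::-1])
    np.savez('pics/'+f+'.npz',W=cloud(c),**c); return c
def proj(c,P):
    q=(np.asarray(P)-c['T'][:3,3])@c['T'][:3,:3]
    x,y=q[0]/-q[2],-q[1]/-q[2]; s=1+c['k1']*(x*x+y*y)
    return c['fx']*x*s+c['cx'],c['fy']*y*s+c['cy']
E
python3 - <<'E'
from h import *
for n in('scene','side'):
    c=snap(n,n+'1'); print(n,c['T'].round(3).tolist(),c['fx'],c['k1'])
s=ctrl.get_state(); print(s)
E
```

```text
scene [[0.902, 0.249, -0.354, 0.191], [-0.432, 0.549, -0.716, -0.683], [0.016, 0.798, 0.602, 0.73], [0.0, 0.0, 0.0, 1.0]] 481.1830461150886 -0.1693408395571155
side [[-0.967, 0.092, -0.238, 0.311], [-0.254, -0.417, 0.873, 0.99], [-0.019, 0.904, 0.427, 0.55], [0.0, 0.0, 0.0, 1.0]] 439.3843336700323 0.03684554633355563
{'time_s': 0.1, 'joints': array([ 1.20659229e+00,  1.31116427e-01,  1.48916225e+00,  2.12634729e-05,
        1.52300005e+00, -8.53891784e-02]), 'joint_velocities': array([-6.38810884e-04, -4.43653077e-03, -1.83789373e-03,  1.06766727e-03,
       -5.71726716e-06,  1.17928743e-03]), 'effort': array([ 6.95345279e-04, -5.61344862e+01, -4.93093014e+01,  7.69293378e-02,
        2.92680028e-02,  2.16347473e-05]), 'ee_pos': array([0.16491101, 0.57635838, 0.21767842]), 'orientation': array([-3.14142770e+00,  1.67812488e-03,  1.29198057e+00]), 'ft_force': array([ 0.0015776 , -0.75850797,  0.68607454]), 'wrist_torque': array([-0.04274109, -0.03143579,  0.04008288]), 'grip_width': 0.09303806030397624}
```

View pics/scene1.png

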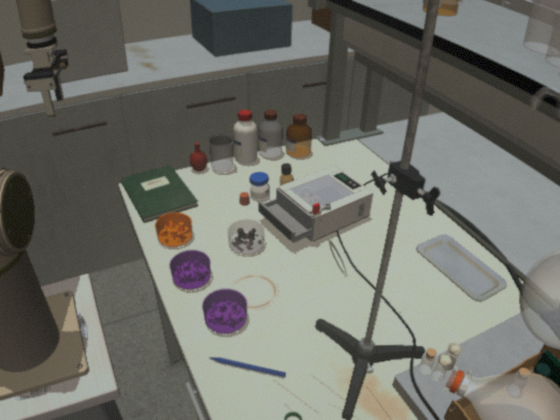

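View pics/side1.png

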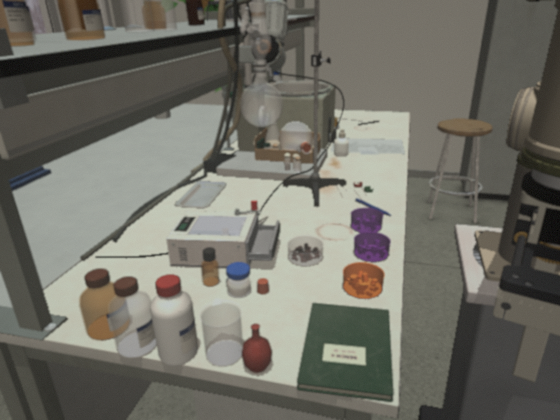

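The scene picture shows the warmer at (322,203), the red tab at (316,209) and the lip from (262,205) to (305,238). The dark-crystal glass dish is at (247,238). The similar dishes are orange at (174,230) and purple at (190,270) and (225,312); only the clear one with dark crystals fits. The forceps are at (338,252) and there is a stand at (365,345).

Run:
```python
from h import *
d={n:np.load(f'pics/{n}1.npz') for n in('scene','side')}
for n,(u0,u1,v0,v1) in {'scene':(255,385,160,250),'side':(160,290,205,275)}.items():
    W=d[n]['W']; m=np.zeros((420,560),bool); m[v0:v1,u0:u1]=1
    t=m&(abs(W[...,2]-.076)<.006); P=W[t][:,:2]
    # keep the largest blob
    k,l,st,_=cv2.connectedComponentsWithStats(t.astype(np.uint8)); b=l==1+st[1:,4].argmax()
    P=W[b][:,:2]; print(n,'top',len(P),cv2.minAreaRect((P*1000).astype(np.float32)),np.median(W[b][:,2]))
    rgb=d[n]['pixels'].astype(int)
    r=m&(rgb[...,0]>100)&(rgb[...,0]>2*rgb[...,1]); print(' red',[ (np.nanmean(W[r&(l2==i)],0).round(3).tolist(),int((r&(l2==i)).sum()),np.nanmax(W[r&(l2==i)][:,2])) for K,l2 in [cv2.connectedComponents(r.astype(np.uint8))] for i in range(1,K)])
def dish(n,u0,u1,v0,v1):
    W=d[n]['W']; m=np.zeros((420,560),bool); m[v0:v1,u0:u1]=1
    for lo,hi in((.004,.06),(.028,.05)):
        P=W[m&(W[...,2]>lo)&(W[...,2]<hi)]; (x,y),r=cv2.minEnclosingCircle((P[:,:2]*1000).astype(np.float32)); print(n,'dish',len(P),x,y,r,P[:,2].max())
dish('scene',225,268,218,258); dish('side',285,326,234,268)
for n,L in {'scene':[(262,203),(283,222),(305,238),(338,252),(174,230),(190,270),(225,312),(244,199),(260,185),(187,190),(365,345),(300,345)],'side':[(265,245),(263,287),(363,281),(345,345),(316,185)]}.items():
    for u,v in L: print(n,u,v,d[n]['W'][v,u].round(3))
S=d['scene']['pixels'][150:280,200:390]; cv2.imwrite('pics/crop1.png',cv2.resize(S,None,fx=4,fy=4,interpolation=2)[...,::-1])
```

```text
scene top 2672 ((722.3692626953125, 129.4931640625), (192.40382385253906, 152.91610717773438), 9.150906562805176) 0.07700744786611102
 red [([0.65, 0.046, 0.109], 15, np.float64(0.11103346680506365))]
side top 2397 ((723.4801025390625, 131.87619018554688), (190.68695068359375, 152.73593139648438), 8.629761695861816) 0.07547869378592242
 red [([0.651, 0.05, 0.096], 7, np.float64(0.09907334880126051))]
scene dish 1068 513.81982421875 129.6254425048828 76.82401275634766 0.04233930472489256
scene dish 405 519.1881103515625 114.40572357177734 57.19447708129883 0.04233930472489256
side dish 945 505.92047119140625 108.62362670898438 46.19255447387695 0.040514564150631704
side dish 345 505.7909240722656 107.7897720336914 45.43339538574219 0.040514564150631704
scene 262 203 [0.572 0.163 0.061]
scene 283 222 [0.586 0.078 0.059]
scene 305 238 [0.641 0.068 0.001]
scene 338 252 [ 0.68  -0.015  0.009]
scene 174 230 [0.36  0.189 0.03 ]
scene 190 270 [0.359 0.073 0.004]
scene 225 312 [ 0.386 -0.069  0.002]
scene 244 199 [0.561 0.249 0.02 ]
scene 260 185 [0.606 0.251 0.049]
scene 187 190 [0.44  0.351 0.019]
scene 365 345 [ 0.559 -0.294  0.066]
scene 300 345 [ 0.484 -0.204  0.002]
side 265 245 [0.603 0.119 0.029]
side 263 287 [0.561 0.269 0.017]
side 363 281 [0.362 0.192 0.012]
side 345 345 [0.373 0.397 0.015]
side 316 185 [ 0.554 -0.26   0.039]
```

View pics/crop1.png

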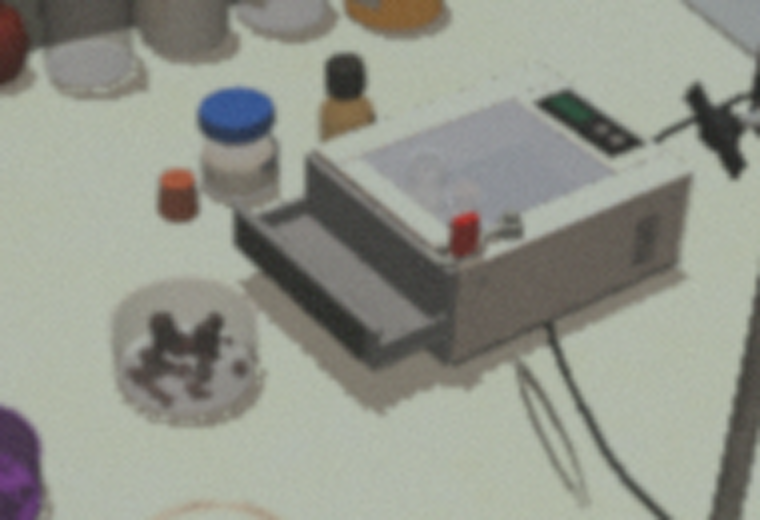

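The crop confirms the target: a clear dish with dark crystals, centred near (247,238) in the full picture, just ahead of the lip. The red tab sits by the pin at the warmer's right front corner. The tab predicted from the warmer fit, about (.650,.047), agrees with the measured tab. I'll check the neighbours and work out the first move.

```bash
cat >> h.py <<'E'
C=np.array([.726,.131]); YAW=np.deg2rad(8.9)
def w2(x,y): # warmer mm -> world
    c,s=np.cos(YAW),np.sin(YAW); return C+np.array([c*x-s*y,s*x+c*y])/1000
def inv(p): 
    c,s=np.cos(YAW),np.sin(YAW); d=(np.asarray(p)[...,:2]-C)*1000; return np.stack([c*d[...,0]+s*d[...,1],-s*d[...,0]+c*d[...,1]],-1)
def rel(xy,z,yaw,s=None):
    """offset & turn (call units) from the present pose to TCP xy,z pointing down with yaw"""
    s=s or ctrl.get_state(); R0=R.from_euler('xyz',s['orientation']); R1=R.from_euler('xyz',[np.pi,0,yaw])
    print('off',(R0.inv().apply(np.r_[xy,z]-s['ee_pos'])).round(4),'turn',((R0.inv()*R1).as_rotvec()/np.pi).round(4))
E
python3 - <<'E'
from h import *
W=np.load('pics/side1.npz')['W']; S=np.load('pics/scene1.npz'); Ws=S['W']
def circ(u0,u1,v0,v1):
    P=W[v0:v1,u0:u1].reshape(-1,3); P=P[(P[:,2]>.012)&(P[:,2]<.05)]; (x,y),r=cv2.minEnclosingCircle((P[:,:2]*1000).astype(np.float32)); print(round(x),round(y),round(r),'warmer',inv(np.array([x,y])/1000).round())
circ(340,387,262,298);circ(352,392,232,262);circ(349,384,207,233);circ(286,326,236,268)
# what stands higher than 12 mm near the dish's way, by 3 cm cells (side + scene)
P=np.vstack([W.reshape(-1,3),Ws.reshape(-1,3)]); P=P[(P[:,0]>.4)&(P[:,0]<.75)&(P[:,1]>-.3)&(P[:,1]<.03)&(P[:,2]>.006)&(P[:,2]<.8)]
k=np.floor(P[:,:2]/.03).astype(int)
for q in np.unique(k,axis=0):
    m=(k==q).all(1)
    if m.sum()>6: print((q*.03).round(2),m.sum(),P[m][:,2].min().round(3),P[m][:,2].max().round(3))
d=np.array([505.9,108])/1000; print('dish w',inv(d),'tab',inv([.65,.046]),'lip pt',inv([.586,.078]))
print(w2(-221,90)); rel(w2(-221,90),.2,YAW); print('clear end',w2(-221,-160+44))
E
```

```text
362 201 45 warmer [-349.  125.]
357 55 46 warmer [-377.  -18.]
379 -54 75 warmer [-371. -129.]
506 109 46 warmer [-221.   12.]
[ 0.39 -0.27] 42 0.006 0.012
[ 0.39 -0.24] 49 0.006 0.013
[ 0.39 -0.15] 9 0.017 0.042
[ 0.39 -0.12] 145 0.007 0.042
[ 0.39 -0.09] 144 0.006 0.042
[ 0.39 -0.06] 169 0.006 0.044
[ 0.42 -0.27] 31 0.006 0.014
[ 0.42 -0.12] 17 0.024 0.042
[ 0.42 -0.09] 68 0.008 0.042
[ 0.51 -0.3 ] 199 0.019 0.416
[ 0.51 -0.24] 93 0.011 0.037
[ 0.51 -0.21] 137 0.006 0.032
[ 0.51 -0.18] 29 0.007 0.024
[ 0.54 -0.3 ] 4464 0.018 0.627
[ 0.54 -0.27] 336 0.016 0.415
[ 0.54 -0.24] 149 0.013 0.041
[ 0.54 -0.21] 61 0.01 0.031
[ 0.57 -0.3 ] 190 0.016 0.424
[ 0.6 -0.3] 64 0.014 0.043
[ 0.66 -0.3 ] 48 0.012 0.032
[ 0.66 -0.27] 44 0.007 0.02
[ 0.66 -0.24] 8 0.007 0.013
[ 0.66 -0.12] 23 0.006 0.011
[ 0.66 -0.09] 17 0.006 0.01
[ 0.66 -0.06] 13 0.006 0.011
[ 0.66 -0.03] 24 0.006 0.012
[0.66 0.  ] 21 0.007 0.013
[ 0.69 -0.24] 33 0.006 0.012
[ 0.69 -0.21] 20 0.006 0.011
[ 0.69 -0.18] 11 0.006 0.01
[ 0.69 -0.15] 21 0.006 0.011
[ 0.69 -0.12] 11 0.006 0.009
[ 0.69 -0.06] 17 0.006 0.011
[ 0.69 -0.03] 20 0.006 0.012
[0.69 0.  ] 18 0.006 0.01
dish w [-221.00830534   11.32867911] tab [-88.23533263 -72.21859923] lip pt [-146.51403168  -30.7024188 ]
[0.49373693 0.18572539]
off [-0.285   0.4236  0.0181] turn [3.000e-04 5.000e-04 3.618e-01]
clear end [ 0.52560727 -0.01779434]
```

>>> carry_out(targets=[{"offset":[-0.06,0.09,0],"turn":[0,0,0.05],"jaw":0.48},{"offset":[-0.12,0.18,0],"turn":[0,0,0.1],"jaw":0.48},{"offset":[-0.16,0.24,0],"turn":[0,0,0.15],"jaw":0.48},{"offset":[-0.2,0.3,0],"turn":[0,0,0.2],"jaw":0.48},{"offset":[-0.23,0.34,0],"turn":[0,0,0.25],"jaw":0.48},{"offset":[-0.26,0.38,0],"turn":[0,0,0.3],"jaw":0.48},{"offset":[-0.285,0.424,0.018],"turn":[0,0,0.362],"jaw":0.48},{"offset":[-0.285,0.424,0.018],"turn":[0,0,0.362],"jaw":0.48},{"offset":[-0.285,0.424,0.018],"turn":[0,0,0.362],"jaw":0.48},{"offset":[-0.285,0.424,0.018],"turn":[0,0,0.362],"jaw":0.48}])

```text
time_s: 1.35
ee_pos: [0.4941, 0.1858, 0.2001]
orientation: [-3.141, 0.001, 0.153]
ft_force: [1.2, 0.5, 0.5]
grip_width: 0.0448
```

Run:
```python
from h import *
s=ctrl.get_state(); print(s['ee_pos'],s['orientation'],s['joints'].round(2),s['grip_width'],s['time_s'],inv(s['ee_pos']))
rel(w2(-221,90),.013,YAW,s)
c=snap('wrist','wr1',False); print(c['T'].round(3).tolist())
```

```text
[0.49406257 0.18582496 0.20007094] [-3.14131701e+00  1.41216969e-03  1.53200606e-01] [ 0.26 -0.05  1.71  0.    1.49  0.11] 0.044764095499354936 1.35 [-220.66288041   90.04799353]
off [-1.000e-04  1.000e-04  1.871e-01] turn [-0.0001  0.0004 -0.0007]
[[0.988, -0.148, -0.039, 0.483], [0.153, 0.952, 0.263, 0.258], [-0.001, -0.266, 0.964, 0.365], [0.0, 0.0, 0.0, 1.0]]
```

>>> carry_out(targets=[{"offset":[0,0,0.05],"turn":[0,0,0],"jaw":0.48},{"offset":[0,0,0.1],"turn":[0,0,0],"jaw":0.48},{"offset":[0,0,0.14],"turn":[0,0,0],"jaw":0.48},{"offset":[0,0,0.17],"turn":[0,0,0],"jaw":0.48},{"offset":[0,0,0.187],"turn":[0,0,0],"jaw":0.48},{"offset":[0,0.01,0.187],"turn":[0,0,0],"jaw":0.48},{"offset":[0,0.02,0.187],"turn":[0,0,0],"jaw":0.48},{"offset":[0,0.028,0.187],"turn":[0,0,0],"jaw":0.48},{"offset":[0,0.034,0.187],"turn":[0,0,0],"jaw":0.48},{"offset":[0,0.04,0.187],"turn":[0,0,0],"jaw":0.48},{"offset":[0,0.047,0.187],"turn":[0,0,0],"jaw":0.48},{"offset":[0,0.055,0.187],"turn":[0,0,0],"jaw":0.48}])

```text
time_s: 2.9
ee_pos: [0.5029, 0.1315, 0.0138]
orientation: [-3.141, -0.0, 0.155]
ft_force: [0.2, 1.8, 1.4]
grip_width: 0.0442
```

>>> carry_out(targets=[{"offset":[0,0.011,0],"turn":[0,0,0],"jaw":0.48},{"offset":[0,0.022,0],"turn":[0,0,0],"jaw":0.48},{"offset":[0,0.034,0],"turn":[0,0,0],"jaw":0.48},{"offset":[0,0.046,0],"turn":[0,0,0],"jaw":0.48},{"offset":[0,0.058,0],"turn":[0,0,0],"jaw":0.48},{"offset":[0,0.07,0],"turn":[0,0,0],"jaw":0.48},{"offset":[0,0.082,0],"turn":[0,0,0],"jaw":0.48},{"offset":[0,0.094,0],"turn":[0,0,0],"jaw":0.48},{"offset":[0,0.106,0],"turn":[0,0,0],"jaw":0.48},{"offset":[0,0.118,0],"turn":[0,0,0],"jaw":0.48},{"offset":[0,0.13,0],"turn":[0,0,0],"jaw":0.48},{"offset":[0,0.138,0],"turn":[0,0,0],"jaw":0.48}])

```text
time_s: 4.4
ee_pos: [0.5241, -0.0054, 0.0136]
orientation: [3.142, 0.0, 0.154]
ft_force: [-0.4, 1.9, 1.0]
grip_width: 0.0452
```

Run:
```python
from h import *
s=ctrl.get_state(); print(s['ee_pos'],s['ft_force'],s['time_s'],inv(s['ee_pos']))
c=snap('scene','scene2')
```

```text
[ 0.52413317 -0.00539208  0.0136096 ] [-0.41958573  1.90940697  1.02664287] 4.4 [-220.53760092 -103.51900459]
```

View pics/scene2.png

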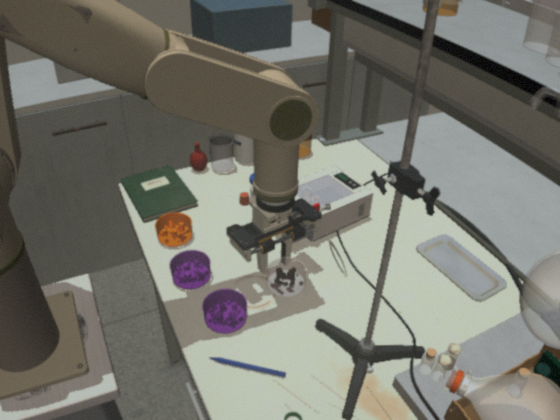

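The dish has slid upright to (286,280), cradled by the fingers. I'll push it slightly further, back off, rise and shut the jaws.

>>> carry_out(targets=[{"offset":[0,0.008,0],"turn":[0,0,0],"jaw":0.48},{"offset":[0,0.015,0],"turn":[0,0,0],"jaw":0.48},{"offset":[0,0.015,0],"turn":[0,0,0],"jaw":0.48},{"offset":[0,0,0],"turn":[0,0,0],"jaw":0.48},{"offset":[0,-0.02,0],"turn":[0,0,0],"jaw":0.48},{"offset":[0,-0.02,-0.05],"turn":[0,0,0],"jaw":0.3},{"offset":[0,-0.02,-0.1],"turn":[0,0,0],"jaw":0},{"offset":[0,-0.02,-0.15],"turn":[0,0,0],"jaw":0},{"offset":[0.05,-0.03,-0.15],"turn":[0,0,0],"jaw":0},{"offset":[0.1,-0.05,-0.15],"turn":[0,0,0],"jaw":0},{"offset":[0.132,-0.061,-0.15],"turn":[0,0,0],"jaw":0},{"offset":[0.132,-0.061,-0.15],"turn":[0,0,0],"jaw":0}])

```text
time_s: 5.95
ee_pos: [0.6455, 0.0791, 0.1626]
orientation: [-3.141, 0.001, 0.158]
ft_force: [-0.2, -0.7, -0.2]
grip_width: 0.0006
```

Run:
```python
from h import *
s=ctrl.get_state(); print(s['ee_pos'],s['ft_force'],s['time_s'],s['grip_width'],inv(s['ee_pos']))
c=snap('wrist','wr2'); W=cloud(c)
rgb=c['pixels'].astype(int); r=(rgb[...,0]>90)&(rgb[...,0]>2*rgb[...,1])&(rgb[...,0]>1.8*rgb[...,2])
print(np.argwhere(r).mean(0),r.sum(), np.nanmedian(W[r],0), inv(np.nanmedian(W[r],0)))
t=r&(W[...,2]>.1); print('tab top', t.sum(), W[t].mean(0), inv(W[t].mean(0)))
c2=snap('side','side2',False);W=cloud(c2); rgb=c2['pixels'].astype(int); m=(W[...,2]>.01)&(W[...,2]<.045)&(W[...,0]>.44)&(W[...,0]<.62)&(W[...,1]<0.0)&(W[...,1]>-.14)
(x,y),rr=cv2.minEnclosingCircle((W[m][:,:2]*1000).astype(np.float32)); print('dish',x,y,rr,m.sum(),inv([x/1000,y/1000]))
```

```text
[0.64547628 0.07913633 0.16256104] [-0.24809934 -0.65049016 -0.20875724] 5.95 0.0006169578403254982 [-87.57805145 -38.7813691 ]
[nan nan] 0 [nan nan nan] [nan nan]
tab top 0 [nan nan nan] [nan nan]
dish 532.4049072265625 -64.62232208251953 47.118255615234375 615 [-221.52898689 -163.31583148]<stdin>:5: RuntimeWarning: Mean of empty slice.
  ret = um.true_divide(
  return np.nanmean(a, axis, out=out, keepdims=keepdims)
<stdin>:6: RuntimeWarning: Mean of empty slice.
```

View pics/wr2.png

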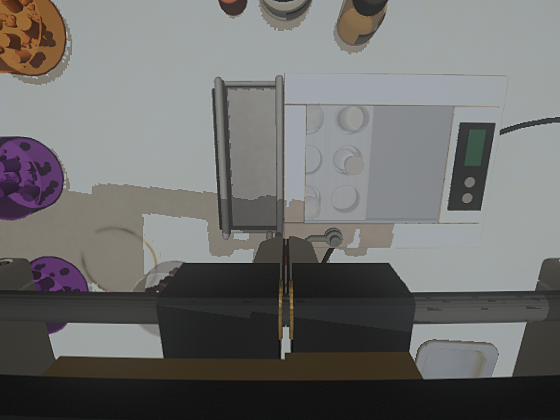

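The wrist picture shows the fingertips at (285,250), on the warmer side of the hook, whose pivot is at (335,237). The dish measures warmer (-221,-163), clear of the tray by about 45 mm. Next I lower beside the tab and push.

>>> carry_out(targets=[{"offset":[0,0,0.03],"turn":[0,0,0],"jaw":0},{"offset":[0,0,0.055],"turn":[0,0,0],"jaw":0},{"offset":[0,0,0.067],"turn":[0,0,0],"jaw":0},{"offset":[0,0.008,0.067],"turn":[0,0,0],"jaw":0},{"offset":[0,0.014,0.067],"turn":[0,0,0],"jaw":0},{"offset":[0,0.018,0.067],"turn":[0,0,0],"jaw":0},{"offset":[0.001,0.022,0.067],"turn":[0,0,0],"jaw":0},{"offset":[0.002,0.026,0.067],"turn":[0,0,0],"jaw":0},{"offset":[0.004,0.031,0.067],"turn":[0,0,0],"jaw":0},{"offset":[0.006,0.037,0.067],"turn":[0,0,0],"jaw":0},{"offset":[0.008,0.043,0.067],"turn":[0,0,0],"jaw":0},{"offset":[0.008,0.043,0.067],"turn":[0,0,0],"jaw":0}])

```text
time_s: 7.55
ee_pos: [0.6608, 0.037, 0.0968]
orientation: [-3.138, -0.003, 0.156]
ft_force: [4.6, 10.8, -0.4]
grip_width: 0.0005
```

Run:
```python
from h import *
s=ctrl.get_state(); print(s['ee_pos'],s['ft_force'],s['time_s'],s['joints'].round(2),inv(s['ee_pos']))
for n in('side','scene'):
    c=snap(n,n+'3',False); W=cloud(c); rgb=c['pixels'].astype(int); r=(rgb[...,0]>85)&(rgb[...,0]>1.9*rgb[...,1])&(W[...,2]>.08)&(W[...,2]<.115)&(abs(W[...,0]-.66)<.06)&(abs(W[...,1]-.03)<.07)
    print(n,r.sum()); 
    if r.sum(): p=np.median(W[r],0); print(p,inv(p))
```

```text
[0.66079612 0.03696364 0.09681635] [ 4.60583247 10.83675759 -0.35360588] 7.55 [-0.02  0.37  1.43  0.    1.34 -0.18] [-78.96722102 -82.81642963]
side 0
scene 23
[0.67027831 0.01863588 0.10387188] [ -72.43468958 -102.39052002]
```

The tab now reads warmer (-72,-102), so the hook is at about 0.78 rad. The 11 N is more than the hook's friction explains, so I'll back off, rise and look.

>>> carry_out(targets=[{"offset":[-0.002,-0.012,0],"turn":[0,0,0],"jaw":0},{"offset":[-0.004,-0.025,0],"turn":[0,0,0],"jaw":0},{"offset":[-0.004,-0.025,-0.03],"turn":[0,0,0],"jaw":0},{"offset":[-0.004,-0.025,-0.08],"turn":[0,0,0],"jaw":0},{"offset":[-0.03,-0.05,-0.1],"turn":[0,0,0.05],"jaw":0},{"offset":[-0.05,-0.07,-0.1],"turn":[0,0,0.1],"jaw":0},{"offset":[-0.057,-0.083,-0.1],"turn":[0,0,0.16],"jaw":0},{"offset":[-0.057,-0.083,-0.1],"turn":[0,0,0.22],"jaw":0},{"offset":[-0.057,-0.083,-0.1],"turn":[0,0,0.28],"jaw":0},{"offset":[-0.057,-0.083,-0.1],"turn":[0,0,0.34],"jaw":0},{"offset":[-0.057,-0.083,-0.1],"turn":[0,0,0.39],"jaw":0},{"offset":[-0.057,-0.083,-0.1],"turn":[0,0,0.44],"jaw":0}])

```text
time_s: 9.15
ee_pos: [0.59, 0.1083, 0.1964]
orientation: [3.141, -0.0, -1.233]
ft_force: [0.3, 0.3, -1.0]
grip_width: 0.0007
```

Run:
```python
from h import *
s=ctrl.get_state(); print(s['ee_pos'],s['orientation'],s['ft_force'],s['time_s'],s['joints'].round(2),inv(s['ee_pos']))
c=snap('wrist','wr4'); 
c=snap('scene','scene4',False); W=cloud(c); rgb=c['pixels'].astype(int); r=(rgb[...,0]>85)&(rgb[...,0]>1.9*rgb[...,1])&(W[...,2]>.08)&(W[...,2]<.115)&(abs(W[...,0]-.66)<.06)&(abs(W[...,1]-.03)<.07)
print(r.sum(),inv(np.median(W[r],0)))
# lip top edge
S=np.load('pics/scene1.npz')['W']; q=inv(S); m=(abs(S[...,2]-.058)<.004)&(q[...,0]<-135)&(q[...,0]>-165)&(abs(q[...,1])<70); print('lip top x',np.percentile(q[m][:,0],[5,50,95]),m.sum())
rel(w2(-134,0),.16,YAW+np.pi/2,s);rel(w2(-134,0),.16,YAW-np.pi/2,s)
```

```text
[0.5899614  0.10828011 0.19641463] [ 3.14082019e+00 -2.62554728e-04 -1.23266952e+00] [ 0.31020083  0.34210984 -1.00300719] 9.15 [ 0.1   0.14  1.52 -0.    1.48  1.33] [-137.91567937   -1.39975979]
23 [ -72.41415156 -101.41666774]
lip top x [-152.34663573 -148.43776042 -144.03928482] 185
off [-0.0007 -0.0041  0.0364] turn [ 2.000e-04  4.000e-04 -9.418e-01]
off [-0.0007 -0.0041  0.0364] turn [ 0.0002 -0.0001  0.0582]
```

View pics/wr4.png

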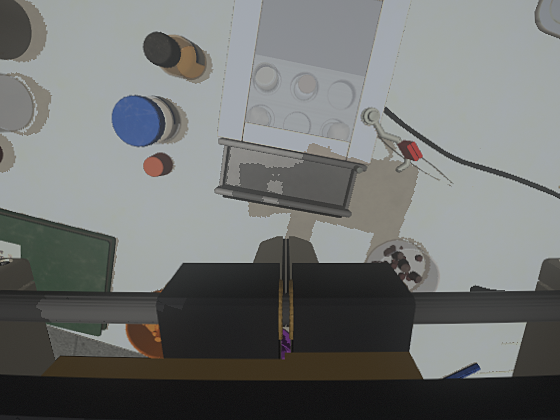

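The wrist picture shows the hook swung well off with its red tab at (410,150) and the trough clear between (220,165) and (355,185). The dish stands upright at right (402,262). The vials stand in the tray. Now I align with the trough and lower in.

>>> carry_out(targets=[{"offset":[-0.003,-0.017,0],"turn":[0,0,0.03],"jaw":0},{"offset":[-0.003,-0.017,0.03],"turn":[0,0,0.058],"jaw":0},{"offset":[-0.003,-0.017,0.06],"turn":[0,0,0.058],"jaw":0},{"offset":[-0.003,-0.017,0.09],"turn":[0,0,0.058],"jaw":0},{"offset":[-0.003,-0.017,0.115],"turn":[0,0,0.058],"jaw":0},{"offset":[-0.003,-0.017,0.125],"turn":[0,0,0.058],"jaw":0},{"offset":[-0.003,-0.017,0.135],"turn":[0,0,0.058],"jaw":0},{"offset":[-0.003,-0.017,0.145],"turn":[0,0,0.058],"jaw":0},{"offset":[-0.003,-0.017,0.153],"turn":[0,0,0.058],"jaw":0},{"offset":[-0.003,-0.017,0.158],"turn":[0,0,0.058],"jaw":0},{"offset":[-0.003,-0.017,0.158],"turn":[0,0,0.058],"jaw":0}])

```text
time_s: 10.62
ee_pos: [0.6053, 0.1166, 0.0383]
orientation: [3.141, -0.0, -1.41]
ft_force: [-0.4, -0.8, -1.5]
grip_width: 0.0002
```

Run:
```python
from h import *
s=ctrl.get_state(); print(s['ee_pos'],s['orientation'],s['ft_force'],s['time_s'],inv(s['ee_pos']))
```

```text
[0.60526784 0.11656912 0.03831296] [ 3.14102811e+00 -9.98629678e-06 -1.40967080e+00] [-0.36879395 -0.76506345 -1.48690415] 10.625 [-121.51113289    4.42138497]
```

>>> carry_out(targets=[{"offset":[0,0.006,0],"turn":[0,0,0],"jaw":0},{"offset":[0,0.011,0],"turn":[0,0,0],"jaw":0},{"offset":[0,0.015,0],"turn":[0,0,0],"jaw":0},{"offset":[0,0.019,0],"turn":[0,0,0],"jaw":0},{"offset":[0,0.023,0],"turn":[0,0,0],"jaw":0},{"offset":[0,0.028,0],"turn":[0,0,0],"jaw":0},{"offset":[0,0.034,0],"turn":[0,0,0],"jaw":0},{"offset":[0,0.041,0],"turn":[0,0,0],"jaw":0},{"offset":[0,0.048,0],"turn":[0,0,0],"jaw":0},{"offset":[0,0.056,0],"turn":[0,0,0],"jaw":0},{"offset":[0,0.064,0],"turn":[0,0,0],"jaw":0}])

```text
time_s: 12.0
ee_pos: [0.5418, 0.1063, 0.0387]
orientation: [-3.142, 0.0, -1.41]
ft_force: [2.0, 1.4, 2.1]
grip_width: 0.0007
```

Run:
```python
from h import *
s=ctrl.get_state(); print(s['ft_force'],inv(s['ee_pos']))
c=snap('wrist','wr5',False); W=cloud(c); q=inv(W); m=(abs(W[...,2]-.058)<.005)&(abs(q[...,1])<65)&(q[...,0]<-110)&(q[...,0]>-320); h=np.histogram(q[m][:,0],np.arange(-320,-100,5)); print([(int(b),int(n)) for n,b in zip(*h) if n>20])
```

```text
[1.9693973  1.37765641 2.11667452] [-185.85433255    4.06848252]
[(-200, 39), (-195, 24), (-180, 431), (-145, 1054), (-130, 270), (-125, 441), (-120, 475), (-115, 496)]
```

The tray moves with the finger, at about 2 N, and the lip now stands near -195 mm. I'll keep pulling to the stop.

>>> carry_out(targets=[{"offset":[0,0.009,0],"turn":[0,0,0],"jaw":0},{"offset":[0,0.018,0],"turn":[0,0,0],"jaw":0},{"offset":[0,0.027,0],"turn":[0,0,0],"jaw":0},{"offset":[0,0.036,0],"turn":[0,0,0],"jaw":0},{"offset":[0,0.045,0],"turn":[0,0,0],"jaw":0},{"offset":[0,0.054,0],"turn":[0,0,0],"jaw":0},{"offset":[0,0.063,0],"turn":[0,0,0],"jaw":0},{"offset":[0,0.07,0],"turn":[0,0,0],"jaw":0},{"offset":[0,0.076,0],"turn":[0,0,0],"jaw":0},{"offset":[0,0.081,0],"turn":[0,0,0],"jaw":0},{"offset":[0,0.084,0],"turn":[0,0,0],"jaw":0},{"offset":[0,0.087,0],"turn":[0,0,0],"jaw":0}])

```text
time_s: 13.55
ee_pos: [0.4564, 0.0924, 0.0387]
orientation: [-3.141, 0.0, -1.41]
ft_force: [2.6, 2.8, -1.0]
grip_width: 0.0002
```

>>> carry_out(targets=[{"offset":[0,0.0015,0],"turn":[0,0,0],"jaw":0},{"offset":[0,0.003,0],"turn":[0,0,0],"jaw":0},{"offset":[0,0.0045,0],"turn":[0,0,0],"jaw":0},{"offset":[0,0.0045,0],"turn":[0,0,0],"jaw":0}])

```text
time_s: 14.05
ee_pos: [0.4555, 0.0921, 0.0393]
orientation: [-3.134, -0.0, -1.41]
ft_force: [18.9, 4.3, -15.0]
grip_width: 0.0006
```

Run:
```python
from h import *
s=ctrl.get_state(); print(s['ft_force'],inv(s['ee_pos']))
```

```text
[ 18.8648535    4.27869125 -15.04271441] [-273.28022113    3.43646374]
```

Force rose from 3 to 19 N while the finger stopped moving, which is the stop. I'll back off inside the trough, rise clear, and check.

>>> carry_out(targets=[{"offset":[0,-0.006,0],"turn":[0,0,0],"jaw":0},{"offset":[0,-0.014,0],"turn":[0,0,0],"jaw":0},{"offset":[0,-0.019,0],"turn":[0,0,0],"jaw":0},{"offset":[0,-0.019,-0.015],"turn":[0,0,0],"jaw":0},{"offset":[0,-0.019,-0.04],"turn":[0,0,0],"jaw":0},{"offset":[0,-0.019,-0.08],"turn":[0,0,0],"jaw":0},{"offset":[0,-0.019,-0.13],"turn":[0,0,0],"jaw":0},{"offset":[0,-0.019,-0.18],"turn":[0,0,0],"jaw":0},{"offset":[0,-0.019,-0.22],"turn":[0,0,0],"jaw":0},{"offset":[0,-0.019,-0.24],"turn":[0,0,0],"jaw":0},{"offset":[0,-0.019,-0.24],"turn":[0,0,0],"jaw":0},{"offset":[0,-0.019,-0.24],"turn":[0,0,0],"jaw":0}])

```text
time_s: 15.55
ee_pos: [0.4699, 0.0946, 0.2766]
orientation: [3.139, 0.0, -1.41]
ft_force: [-0.4, -0.8, 0.6]
grip_width: 0.0007
```

Run:
```python
from h import *
s=ctrl.get_state(); print(s['ee_pos'],s['ft_force'],s['time_s'])
ims=[]
for n in('wrist','side'):
    c=snap(n,n+'6',False); W=cloud(c); q=inv(W); ims.append(c['pixels'])
    m=(abs(W[...,2]-.058)<.004)&(abs(q[...,1])<65)&(q[...,0]<-265)&(q[...,0]>-320); print(n,'lip x',np.percentile(q[m][:,0],[5,50,95]).round(1),m.sum())
    # panel front
    m=(W[...,2]>.062)&(W[...,2]<.085)&(abs(q[...,1])<65)&(q[...,0]<-200)&(q[...,0]>-260); 
    if m.any(): print('panel x',np.percentile(q[m][:,0],[5,50,95]).round(1),m.sum())
    rgb=c['pixels'].astype(int); r=(rgb[...,0]>85)&(rgb[...,0]>1.9*rgb[...,1])&(W[...,2]>.08)&(W[...,2]<.115)&(abs(q[...,0]+72)<40)
    if r.any(): print('tab',inv(np.median(W[r],0)))
    m=(W[...,2]>.01)&(W[...,2]<.045)&(W[...,0]>.46)&(W[...,0]<.6)&(W[...,1]<-.01)&(W[...,1]>-.14)
    if m.any(): (x,y),rr=cv2.minEnclosingCircle((W[m][:,:2]*1000).astype(np.float32)); print('dish',inv([x/1000,y/1000]),rr)
cv2.imwrite('pics/fin.png',np.vstack([cv2.resize(ims[0][:260],None,fx=1,fy=1),ims[1][100:400]])[...,::-1])
```

```text
[0.46989218 0.09464313 0.2766288 ] [-0.36829817 -0.78053138  0.55181887] 15.55
wrist lip x [-288.6 -285.  -282.1] 511
panel x [-235.4 -230.8 -202.7] 836
tab [ -69.54029116 -100.9118497 ]
dish [-219.82618993 -164.29827683] 43.9019775390625
side lip x [-291.8 -287.  -282.7] 95
panel x [-236.6 -232.7 -202.6] 131
tab [-68.76978099 -92.48263247]
dish [-220.29584856 -163.28605266] 45.85139846801758
```

View pics/fin.png

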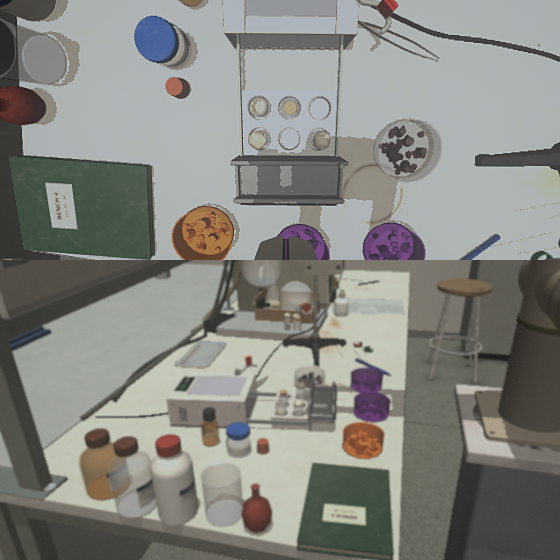

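The final pictures show the tray fully drawn, with the lip at about (290,200) in the wrist half. The vials stand upright at (258..320, 105..140), the dish is upright and well clear at (403,148), and the hook is aside. Other things are unmoved and the hand is at z 0.28, touching nothing.

```bash
python3 -c "
from h import *
print(ticket.sign_off())"
```

```text
the job is handed in; nothing more can be done
None
```

I opened the vial warmer as asked and handed the job in at about 16 s of the 51 s allowed.

- **Dish:** I pushed it about 175 mm to the right between two fingertips. It stands upright at (-220, -163) mm in the warmer's frame, about 45 mm clear of the tray's side.
- **Hook:** I swung it off its pin by pushing the red tab, to about 0.8 rad by my measurement.
- **Tray:** I drew it out by the back of the lip until the finger stopped moving and the force rose from about 3 to 19 N. The lip and panel measured 137–139 mm of travel against the nominal 140, which is within the calibration error.
- **Last pictures:** The vials and dish were upright, and the other things were where they had been by eye; I did not re-measure them. The hand was 0.28 m up with no contact force.

Two readings did not fully agree. The force reached 11 N at the end of the hook push, more than the hook's light friction explains. It was gone once I backed off, and I saw no harm. The last side-camera reading put the tab about 8 mm off from the wrist camera in y, but both show the hook well aside.

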